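Clamp a shelf label plate in the sprung holder

ROBOT

A 6-joint arm with a two-finger parallel gripper is mounted at the origin on the work surface. World frame = base frame: x ahead of the robot, y to its left, z up, the work surface at z = 0. Lengths are in mm, angles in rad, forces in N, time in s.
With the tool pointing down it reaches from about 300 to 875 mm from the base axis. Payload 6.4 kg.
Tool frame: the origin (TCP) lies on the centre line of the jaws, within the pads' length; the fingertips stand bot.tip_reach ahead of it and the grasp point (between the pads) lies 8 mm behind it (bot.tip_reach is the distance from the TCP to the fingertips, in mm); z points along the fingers, y is the line along which they close (so a half turn about z gives the same grasp; the last joint's range is limited). The gripper opens to 88 mm and grips with 3 to 60 N. Pads are 18 mm wide; open, the fingers measure 123 mm over their backs; the gripper's body (75 mm by 187 mm) begins 45 mm behind the grasp point.
Start: joints at [0.908, 0.181, 1.607, -0, 1.354, -0.206], TCP at [253.611, 516.064, 249.714] pointing down, gripper open.
Joint ranges: [-2.99, 2.99], [-0.89, 2.07], [0.3, 2.58], [-1.14, 4.28], [0, 2.63], [-3.12, 3.12]. Speed limits (rad/s): [2.57, 2.57, 3.01, 3.14, 3.14, 3.14].

INTERFACE

Orientations are given as a unit quaternion [w, x, y, z].
In Python, from bench import bot gives the robot as it stands.
- The arm moves only by the tool send_rows, never from a script. Its argument "targets" is a list of rows, each a list of 7 numbers: the turn, a rotation vector about the tool's x, y, z each as a share of 6 degrees, from -1 to 1, then the shift along the tool's x, y, z each as a share of 2.5 cm, from -1 to 1, then the closure, from 0 (fully open) to 1 (shut). In form: [[wx, wy, wz, tx, ty, tz, fingers], ...]. A call has 1 to 5 rows; each row shifts and turns the commanded pose from where the row before left it, along the tool's axes as they then stand; what a row does not reach is not made up. A row lasts 1/12 s, in which the tool goes at most 41.7 mm and 7.16 degrees, less where a joint would pass 70% of its speed; a pose out of reach is approached as far as the arm can. A call with a number of a shift or a turn outside -1 to 1 is refused whole. A call with a gripper value outside its range is refused whole. The fingers move at their own pace and stop on an object; "force" is the grip in N (left out, the last holds). Time passes only in rows, so rows that do not move let the fingers close. It gives the time, the measured TCP pose, the force, the opening and the grip force at its end, in the units of the state.
- bot.state(): the state, without advancing time (a new reading comes with each control period).
- bot.camera(name): name is "side" or "top"; returns a dict with "color" (384x512x3 uint8, blue, green, red), "mtx" (3x3 intrinsics, pixels), "k1" (the pictures are not rectified: a ray, as slopes to the right and down, at radius r is drawn at 1 + k1 r^2 times it, then the intrinsics apply), "R" (3x3) and "t" (3): a world point X has camera coordinates R X + t. Camera axes: x right, y down, z forward; pixel columns grow to the right and rows downward; lengths in mm; the calibration is good to about 2 mm. A picture is of the moment at which its call begins. There is no depth.
- bot.sign_off(): hands the job in; it is judged then, once.
The state is a dict: "time_s": time; "qpos": joint angles; "dq": joint speeds; "tau": joint torques, N m; "position": TCP position; "orientation": TCP orientation; "wrist_force": force on the tool from outside, world axes, zero at the start; "wrist_torque": the same for the moment, N m; "width": finger opening in mm; "grip_force": force on a finger pad.
Only numpy, scipy, OpenCV 4.12 (cv2) and the standard library are available. Lean on these libraries where they do the work, as an engineer would, in place of code of your own. Each camera call takes 0.05 s, during which the arm holds its last target. There are 200 camera calls.

TASK

Load the blue label plate into the sprung plate holder: carry it by its black rib, use its long edge to draw the curved orange arm back only as far as needed, and lower the plate flat onto the bed behind the fixed edge. Push it gently but firmly home along the bed against the red end stop, then let the arm close so that it clamps the plate against the fixed edge. Do not overdraw the arm or force anything, and leave the brass coupling, the bin and the carton where they are.

Things in the scene. Friction and masses are not known exactly. Their poses are not given: they have to be found in the camera images.
- plate: loose blue metal label plate, 56 (x) by 90 (y) by 8 (z) mm, with an upright black grip rib on top: 12 mm thick (x), 50 mm long (y), 34 mm high, centred, its top 42 mm above the plate's underside. 0.1 to 0.2 kg. Origin: centre of the underside. It lies on the bench at the start; it is the same turned half a turn
- holder: fixed grey plate holder, base 130 (x, from -48 to +82) by 190 (y, from -83 to +107) by 30 mm. Its place and yaw on the bench vary. Origin: on the bench under the centre of the seated plate. Its x points from the fixed edge towards the sprung arm, its z up
- seat (a point): point on the bed's top face, 36 mm above the bench, at the centre of the seated plate; axes as the holder. Seated means: the plate's long sides along y, its centre here, its underside on the bed, one long side against the fixed edge at x = -28 mm, the end against the end stop at y = -45 mm
- bed: aluminium bed of the holder, flat, 36 mm above the bench, x from -44 to +44 mm and y from -49 to +49 mm of the holder (origin = the holder's)
- fence: the fixed edge: steel bar 10 mm wide along y (from -49 to +49 mm), standing only 5 mm above the bed, its inner face at x = -28 mm of the holder (origin = the holder's)
- end_stop: red end stop block, rigid, 40 mm long in x (-20 to +20 mm), 20 mm above the bed, its inner face at y = -45 mm of the holder (origin = the holder's). A plate slid towards it rubs on the nose with up to about 10 N, and more once it presses on the bed, so mind to tell rubbing from contact here
- nose: vertical steel pin, 5 mm in radius and 18 mm tall, at the bent nose of the arm, fixed to it; origin at its centre, 12 mm above the bed. At rest it stands at x = +23, y = 0 mm of the holder, so its face leaves only 46 mm to the fixed edge; the plate needs 56 mm. It stands from 3 to 21 mm above the bed, so that a plate carried just over the fixed edge still pushes it.
- spring_arm (a joint): angle (rad) of the curved orange arm about its upright pivot (holder x = +38, y = +70 mm, 70 mm from the nose); the arm's top is 20 mm above the bed, the pivot's 21 mm. 0 = at rest against its own stop, grows as the nose is drawn towards +x of the holder (about 0.0138 rad per mm). Spring: about 3 N at the nose at rest, about 8.5 N when a seated plate holds it at 0.135, 0.6 N per mm. It is overdrawn, and the spring spoilt, beyond 0.26 (9 mm past the seated place)
- coupling: loose brass pipe coupling, 34 mm across and 34 mm tall, standing on the bench; leave alone. Origin: centre of the underside
- bin: loose black stock bin, 110 by 150 by 60 mm, with fittings in it; leave alone. Origin: centre of the underside
- carton: loose cardboard carton 90 by 120 by 60 mm; leave alone. Origin: centre of the underside
Not all that is in view belongs to the job. There is more than one size of the plate; the job needs the middle-sized.

How it is judged:
By the outcome, as a careful person would: the job done as asked, in the order asked, and still so for the second after the job is handed in, with the robot touching nothing.
It also fails if it takes over 72 s, if anything falls off the work surface, if the arm or the gripper's body presses on something with over 40 N, if the wrist force passes 120 N, or if a joint passes its speed limit or range.

## Working session

There is one attempt and no reset: what is moved stays moved. The work goes in short steps, Python scripts to look and compute and a tool call to move; the robot and the scene stay as the last step left them, time stands still between calls to the robot, and variables do not carry over. Pictures are saved under pics/ and viewed, at most 10 in all, crops included, and the job is handed in when it is done.

Besides the shell and the picture viewer there is one more tool, called after "Request:" as name(argument=value, ...) on one line, values as JSON. send_rows: Moves the arm, as the interface text tells. Its arguments: {"type":"object","properties":{"targets":{"type":"array","items":{"type":"array","items":{"type":"number","minimum":-1,"maximum":1}}},"force":{"type":"number"}},"required":["targets"]}

```bash
mkdir -p pics; ls; cat > h.py <<'E'
import numpy as np,cv2
from bench import bot
def ray(c,u,v):
    K=c["mtx"];p=np.array([(u-K[0][2])/K[0][0],(v-K[1][2])/K[1][1]]);q=p.copy()
    for _ in range(20): q=p/(1+c["k1"]*(q@q))
    R=np.array(c["R"]);t=np.array(c["t"])
    return -R.T@t, R.T@np.array([q[0],q[1],1])
def onz(c,u,v,z):
    o,d=ray(c,u,v);return (o+d*(z-o[2])/d[2])[:2]
def proj(c,X):
    p=np.array(c["R"])@np.array(X,float)+np.array(c["t"]);q=p[:2]/p[2];q=q*(1+c["k1"]*(q@q))
    K=c["mtx"];return q[0]*K[0][0]+K[0][2],q[1]*K[1][1]+K[1][2]
E
python3 - <<'E'
from h import *
import pickle
for n in("top","side"):
    c=bot.camera(n);c={k:(np.array(v) if k!="k1" else v) for k,v in c.items()};pickle.dump(c,open(n+"0.pkl","wb"))
    cv2.imwrite(f"pics/{n}0.png",cv2.resize(c["color"],(800,600),interpolation=cv2.INTER_CUBIC))
    o,d=ray(c,256,192);print(n,o.round(),d.round(2))
s=bot.state();print(s,bot.tip_reach)
E
```

```text
pics
top [ 323.  -52. 1171.] [ 0.21  0.02 -0.98]
side [  59. -553.  761.] [ 0.51  0.52 -0.69]
{'time_s': 0.1, 'qpos': array([ 9.07723350e-01,  1.81490737e-01,  1.60786927e+00, -2.76692559e-05,
        1.35377525e+00, -2.06275486e-01]), 'dq': array([ 0.00028947, -0.0015295 , -0.00147912,  0.00074611, -0.00143286,
       -0.00045394]), 'tau': array([-1.34516081e-04, -4.34823704e+01, -3.42695296e+01,  7.03275902e-02,
        3.40394920e-02, -4.25391750e-05]), 'position': array([253.31816485, 515.69715857, 248.90544012]), 'orientation': array([-3.12553747e-04,  2.26415165e-01,  9.74030584e-01, -7.05261910e-04]), 'wrist_force': array([ 0.49997473,  0.03453627, -0.57529598]), 'wrist_torque': array([ 0.00343631, -0.02002846,  0.00482749]), 'grip_force': 0.0, 'width': 88.16400948297155} 11.0
```

View pics/top0.png

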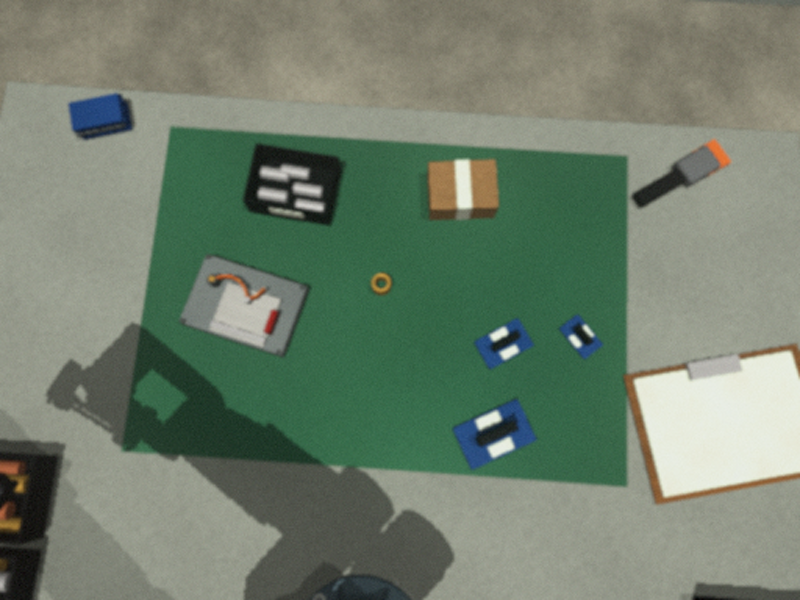

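View pics/side0.png

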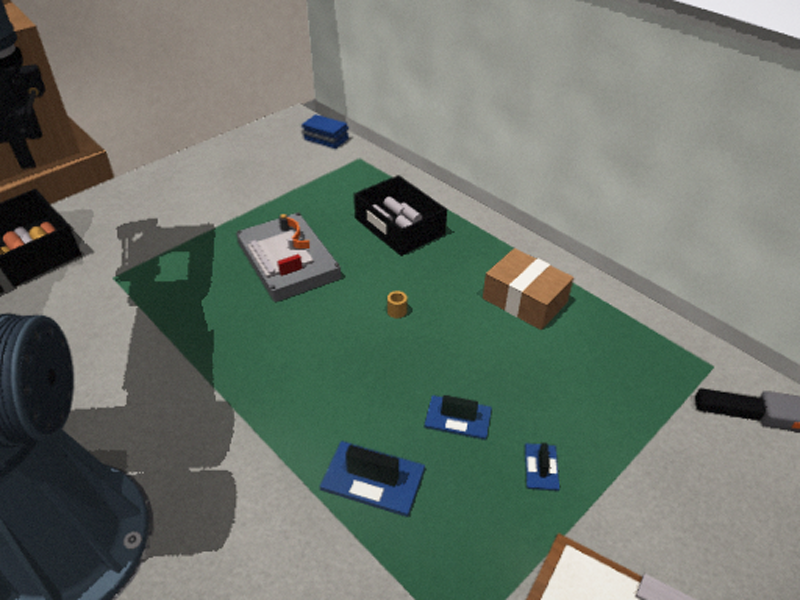

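Top view (800-px picture): the holder is at (245,305), with its red stop at (272,321) and the arm pivot at (212,278). There are three blue plates: A (505,343), B (580,336) and C (497,433). A looks middle-sized, so I'll measure all three and check A in a crop.

```bash
cat > meas.py <<'E'
from h import *
import pickle,sys
c=pickle.load(open("top0.pkl","rb"));im=c["color"];hsv=cv2.cvtColor(im,cv2.COLOR_BGR2HSV)
def blobs(m,amin):
    m=cv2.morphologyEx(m,cv2.MORPH_CLOSE,np.ones((3,3)))
    return [k for k in cv2.findContours(m,cv2.RETR_EXTERNAL,cv2.CHAIN_APPROX_NONE)[0] if cv2.contourArea(k)>amin]
def rect(k,z):
    P=np.array([onz(c,u,v,z) for u,v in k[:,0]],np.float32);return cv2.minAreaRect(P),P
print("origin px",np.array(proj(c,[0,0,0]))*1.5625)
for k in blobs(cv2.inRange(hsv,(105,120,50),(128,255,255)),60):
    r,P=rect(k,8);print("blue",k[:,0].mean(0)*1.5625,r)
    print("  box",cv2.boxPoints(r).round(0).tolist())
for k in blobs(cv2.inRange(hsv,(0,170,70),(6,255,255))|cv2.inRange(hsv,(174,150,70),(180,255,255)),10):
    r,P=rect(k,56);print("red",k[:,0].mean(0)*1.5625,r)
# holder: low saturation region on the green mat
m=cv2.inRange(hsv,(0,0,60),(180,60,255));m[:, :110]*=1
for k in blobs(m,800):
    x,y,w,h=cv2.boundingRect(k)
    if x<100 or x>220 or w>120: continue
    r,P=rect(k,30);print("holder",k[:,0].mean(0)*1.5625,r,cv2.boxPoints(r).round(0).tolist())
for k in blobs(cv2.inRange(hsv,(7,120,80),(25,255,255)),10):
    r,P=rect(k,56);print("orange",k[:,0].mean(0)*1.5625,r)
a=cv2.resize(im[145:245,100:230],None,fx=4,fy=4,interpolation=cv2.INTER_CUBIC)
b=cv2.resize(im[190:305,285:390],None,fx=3.48,fy=3.48,interpolation=cv2.INTER_CUBIC)[:400,:270]
b=cv2.resize(im[195:305,288:388],(270,297),interpolation=cv2.INTER_CUBIC);b=cv2.copyMakeBorder(b,0,103,0,0,cv2.BORDER_CONSTANT)
cv2.imwrite("pics/crop0.png",np.hstack([a,b]))
E
python3 meas.py
```

```text
origin px [359.15002394 647.74591725]
blue [472.80092593 443.38348765] ((334.6486511230469, -168.68930053710938), (72.98950958251953, 46.46315002441406), 29.59720802307129)
  box [[291.0, -167.0], [314.0, -207.0], [378.0, -171.0], [355.0, -130.0]]
blue [513.94856771 425.09765625] ((366.52813720703125, -228.6333465576172), (73.1750717163086, 59.67428970336914), 27.390268325805664)
  box [[320.0, -219.0], [348.0, -272.0], [413.0, -238.0], [385.0, -185.0]]
blue [588.16964286 346.69642857] ((513.5723266601562, -360.5963134765625), (21.412158966064453, 40.45905303955078), 43.4537239074707)
  box [[492.0, -353.0], [520.0, -383.0], [535.0, -368.0], [507.0, -339.0]]
blue [503.99590164 343.08401639] ((508.8566589355469, -211.84239196777344), (52.83484649658203, 86.29878234863281), 32.69158172607422)
  box [[463.0, -190.0], [510.0, -262.0], [554.0, -234.0], [508.0, -161.0]]
blue [571.63085938 325.1953125 ] ((547.9292602539062, -330.9212341308594), (19.15967559814453, 38.22303771972656), 47.00339126586914)
  box [[527.0, -325.0], [555.0, -351.0], [568.0, -337.0], [540.0, -311.0]]
blue [100.8314
[... 1375 characters left out ...]
0126953), 35.013980865478516)
orange [229.6875     280.09159483] ((576.4857177734375, 265.85302734375), (71.96719360351562, 21.13563346862793), 73.15731048583984)
orange [380.75892857 282.63392857] ((590.6553955078125, 8.466833114624023), (33.132205963134766, 29.51128387451172), 4.1594557762146)
orange [441.02430556 187.8125    ] ((768.3193969726562, -84.98578643798828), (99.97111511230469, 43.48661422729492), 6.47109842300415)
orange [483.7983631 184.375    ] ((781.8202514648438, -160.8322296142578), (89.08390045166016, 40.977664947509766), 6.140599727630615)
orange [718.125     153.0859375] ((868.3792724609375, -571.29443359375), (51.731597900390625, 21.565353393554688), 30.69696044921875)
```

View pics/crop0.png

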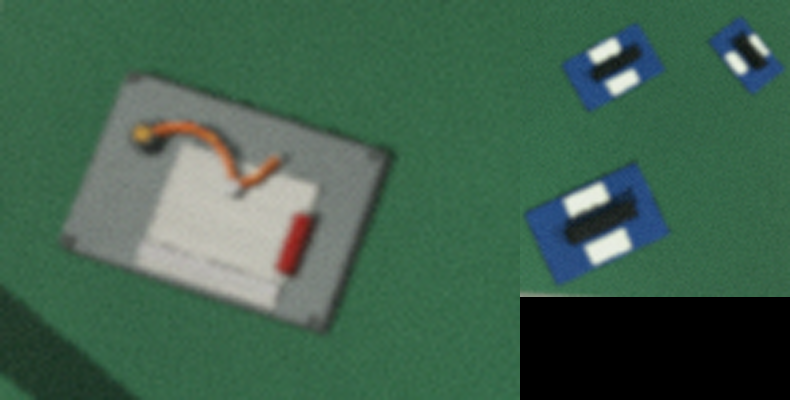

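The crop confirms it: plate A measures about 53 x 86 mm by mask, so it is the 56x90 middle size. B is clearly smaller and C clearly bigger. I'll move above A.

Request:
send_rows(targets=[[0,0,0,-0.88,-0.864,0.16,0],[0,0,0,-0.88,-0.864,0.16,0],[0,0,0,-0.88,-0.864,0.16,0],[0,0,0,-0.88,-0.864,0.16,0],[0,0,0,-0.88,-0.864,0.16,0]], force=40)

```text
time_s: 0.52
position: [304.6, 369.2, 229.1]
orientation: [-0.0, 0.226, 0.974, -0.0]
wrist_force: [1.1, 0.3, -1.1]
width: 88.3
grip_force: 0.0
```

Request:
send_rows(targets=[[0,0,0,-0.88,-0.864,0.16,0],[0,0,0,-0.88,-0.864,0.16,0],[0,0,0,-0.88,-0.864,0.16,0],[0,0,0,-0.88,-0.864,0.16,0],[0,0,0,-0.88,-0.864,0.16,0]])

```text
time_s: 0.93
position: [355.7, 223.7, 209.3]
orientation: [-0.0, 0.226, 0.974, -0.0]
wrist_force: [0.9, -0.0, 1.0]
width: 87.8
grip_force: 0.0
```

Request:
send_rows(targets=[[0,0,0,-0.88,-0.864,0.16,0],[0,0,0,-0.88,-0.864,0.16,0],[0,0,0,-0.88,-0.864,0.16,0],[0,0,0,-0.88,-0.864,0.16,0],[0,0,0,-0.88,-0.864,0.16,0]])

```text
time_s: 1.35
position: [406.9, 78.3, 189.4]
orientation: [0.0, 0.226, 0.974, 0.0]
wrist_force: [-0.2, -0.2, -0.6]
width: 88.4
grip_force: 0.0
```

Request:
send_rows(targets=[[0,0,0,-0.88,-0.864,0.16,0],[0,0,0,-0.88,-0.864,0.16,0],[0,0,0,-0.88,-0.864,0.16,0],[0,0,0,-0.88,-0.864,0.16,0],[0,0,0,-0.88,-0.864,0.16,0]])

```text
time_s: 1.77
position: [457.9, -67.2, 169.3]
orientation: [-0.0, 0.227, 0.974, 0.0]
wrist_force: [0.6, -0.1, 0.3]
width: 88.4
grip_force: 0.0
```

Request:
send_rows(targets=[[0,0,0,-0.88,-0.864,0.16,0],[0,0,0,-0.88,-0.864,0.16,0],[0,0,0,-0.88,-0.864,0.16,0],[0,0,0,-0.88,-0.864,0.16,0],[0,0,0,-0.88,-0.864,0.16,0]])

```text
time_s: 2.18
position: [509.0, -212.5, 149.0]
orientation: [-0.0, 0.227, 0.974, 0.0]
wrist_force: [0.3, -0.7, 0.6]
width: 88.0
grip_force: 0.0
```

Request:
send_rows(targets=[[0,0,0.86,0,0,0,0],[0,0,0.86,0,0,0,0],[0,0,0.86,0,0,0,0],[0,0,0.86,0,0,0,0],[0,0,0.86,0,0,0,0]])

```text
time_s: 2.6
position: [508.7, -211.1, 149.1]
orientation: [-0.001, 0.44, 0.898, 0.0]
wrist_force: [-0.1, -0.1, 0.3]
width: 88.3
grip_force: 0.0
```

Request:
send_rows(targets=[[0,0,0.84,0,0,0,0],[0,0,0,0,0,0,0],[0,0,0,0,0,0,0]])

```text
time_s: 2.85
position: [508.8, -211.0, 149.4]
orientation: [-0.0, 0.476, 0.879, 0.0]
wrist_force: [0.2, 0.1, -0.7]
width: 88.3
grip_force: 0.0
```

Request:
send_rows(targets=[[0,0,0,0,0,0.8,0],[0,0,0,0,0,0.8,0],[0,0,0,0,0,0.8,0],[0,0,0,0,0,0.8,0],[0,0,0,0,0,0.8,0]])

```text
time_s: 3.27
position: [509.0, -211.1, 48.8]
orientation: [0.0, 0.476, 0.879, -0.0]
wrist_force: [0.5, -0.4, -0.4]
width: 87.9
grip_force: 0.0
```

Request:
send_rows(targets=[[0,0,0,0,0,0.5,0],[0,0,0,0,0,0.24,0],[0,0,0,0,0,0,0],[0,0,0,0,0,0,0.6],[0,0,0,0,0,0,0.8]])

```text
time_s: 3.68
position: [509.9, -211.7, 32.4]
orientation: [0.001, 0.477, 0.879, -0.0]
wrist_force: [-0.2, -0.1, 0.6]
width: 76.6
grip_force: 0.0
```

Request:
send_rows(targets=[[0,0,0,0,0,0,1],[0,0,0,0,0,0,1],[0,0,0,0,0,0,1],[0,0,0,0,0,0,1],[0,0,0,0,0,0,1]], force=40)

```text
time_s: 4.1
position: [509.2, -211.2, 31.5]
orientation: [0.0, 0.477, 0.879, -0.0]
wrist_force: [0.3, 0.1, -0.4]
width: 43.8
grip_force: 0.0
```

Request:
send_rows(targets=[[0,0,0,0,0,0,1],[0,0,0,0,0,0,1],[0,0,0,0,0,0,1],[0,0,0,0,0,0,1],[0,0,0,0,0,0,1]])

```text
time_s: 4.52
position: [509.0, -211.2, 31.2]
orientation: [-0.0, 0.477, 0.879, -0.0]
wrist_force: [0.0, -0.4, 0.3]
width: 12.0
grip_force: 40.0
```

Request:
send_rows(targets=[[0,0,0,0,0,-0.4,1],[0,0,0,0,0,-0.9,1],[0,0,0,0,0,-1,1],[0,0,0,0,0,-1,1],[0,0,0,0,0,-0.9,1]])

```text
time_s: 4.93
position: [509.0, -211.1, 138.1]
orientation: [0.0, 0.477, 0.879, 0.0]
wrist_force: [0.4, -0.9, -2.4]
width: 11.5
grip_force: 40.0
```

Request:
send_rows(targets=[[0,0,0,0.3,0.2,-0.4,1],[0,0,0,0.773,0.501,0,1],[0,0,0,0.773,0.501,0,1],[0,0,0,0.773,0.501,0,1],[0,0,0,0.773,0.501,0,1]])

```text
time_s: 5.35
position: [508.3, -108.3, 145.8]
orientation: [-0.001, 0.477, 0.879, 0.0]
wrist_force: [-0.2, 0.5, -2.1]
width: 11.8
grip_force: 40.0
```

Request:
send_rows(targets=[[0,0,0,0.773,0.501,0,1],[0,0,0,0.773,0.501,0,1],[0,0,0,0.773,0.501,0,1],[0,0,0,0.773,0.501,0,1],[0,0,0,0.773,0.501,0,1]])

```text
time_s: 5.77
position: [508.0, 7.0, 145.8]
orientation: [-0.001, 0.477, 0.879, -0.0]
wrist_force: [0.3, 0.6, -2.2]
width: 11.7
grip_force: 40.0
```

Request:
send_rows(targets=[[0,0,0,0.773,0.501,0,1],[0,0,0,0.773,0.501,0,1],[0,0,0,0.773,0.501,0,1],[0,0,0,0.773,0.501,0,1],[0,0,0,0.773,0.501,0,1]])

```text
time_s: 6.18
position: [507.8, 122.0, 145.7]
orientation: [-0.001, 0.477, 0.879, -0.0]
wrist_force: [-0.2, -0.5, -1.8]
width: 11.9
grip_force: 40.0
```

Request:
send_rows(targets=[[0,0,0,0.773,0.501,0,1],[0,0,0,0.773,0.501,0,1],[0,0,0,0.773,0.501,0,1],[0,0,0,0.773,0.501,0,1],[0,0,0,0.773,0.501,0,1]])

```text
time_s: 6.6
position: [507.6, 236.9, 145.7]
orientation: [-0.001, 0.477, 0.879, -0.0]
wrist_force: [0.1, -1.4, -1.3]
width: 11.9
grip_force: 40.0
```

Request:
send_rows(targets=[[0,0,0.5,0.47,0.3,0,1],[0,0,0.98,0,0,0,1],[0,0,0.98,0,0,0,1],[0,0,0.98,0,0,0,1],[0,0,0.98,0,0,0,1]])

```text
time_s: 7.02
position: [507.5, 249.9, 145.5]
orientation: [-0.001, 0.668, 0.744, -0.001]
wrist_force: [-0.3, 0.2, -1.2]
width: 11.9
grip_force: 40.0
```

Request:
send_rows(targets=[[0,0,0.98,0,0,0,1],[0,0,0.98,0,0,0,1],[0,0,0.98,0,0,0,1],[0,0,0.54,0,0,0,1],[0,0,0,0,0,0,1]])

```text
time_s: 7.43
position: [507.7, 249.7, 145.7]
orientation: [-0.0, 0.791, 0.612, -0.001]
wrist_force: [-0.4, 0.3, -1.7]
width: 11.7
grip_force: 40.0
```

Request:
send_rows(targets=[[0,0,0,0,0,0,1],[0,0,0,0,0,0,1]])

```text
time_s: 7.6
position: [508.2, 249.5, 145.9]
orientation: [-0.0, 0.79, 0.614, -0.0]
wrist_force: [-1.1, 0.4, -1.9]
width: 11.8
grip_force: 40.0
```

```bash
python3 - <<'E'
from h import *
import pickle
ims=[]
for n in("top","side"):
    c=bot.camera(n);c={k:(np.array(v) if k!="k1" else v) for k,v in c.items()};pickle.dump(c,open(n+"1.pkl","wb"))
    u,v=map(int,proj(c,[515,245,110]));u=max(u,65);v=max(v,65)
    ims.append(cv2.resize(c["color"][v-65:v+65,u-65:u+65],(400,400),interpolation=cv2.INTER_CUBIC));print(n,u-65,v-65)
cv2.imwrite("pics/c1.png",np.hstack(ims))
s=bot.state();print(s["qpos"].round(2),s["position"],s["orientation"].round(4),s["wrist_force"].round(2))
E
```

```text
top 82 133
side 105 75
[0.25 0.28 1.72 0.   1.15 0.5 ] [508.47454897 249.43928045 146.09242072] [-1.000e-04  7.898e-01  6.133e-01 -1.000e-04] [ 0.06  0.62 -1.92]
```

View pics/c1.png

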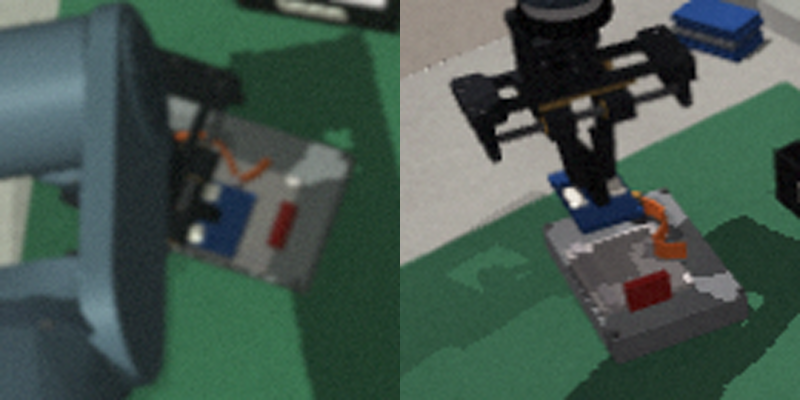

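Picture: the top half shows the plate's free end at about crop (250,225), with the red stop at (283,225) and the nose at (240,180). In the side half the plate is level in the grip. I'll check its place in the hand.

```bash
python3 - <<'E'
from h import *
import pickle
c=pickle.load(open("top1.pkl","rb"));hsv=cv2.cvtColor(c["color"],cv2.COLOR_BGR2HSV)
m=cv2.inRange(hsv,(105,120,40),(128,255,255));m[:133]=0;m[265:]=0;m[:,:82]=0;m[:,212:]=0
v,u=np.nonzero(m)
a=np.radians(-14.3);X=np.array([np.cos(a),np.sin(a)]);Y=np.array([-X[1],X[0]]);tcp=np.array([508.5,249.4])
P=np.array([onz(c,*p,123) for p in zip(u,v)])-tcp
x=P@X;y=P@Y
print("rel TCP: x range",np.percentile(x,[1,99]),"y min",np.percentile(y,[1,3]))
# edge line of the low-y end
e=[(b,y[(x>b-2)&(x<b+2)].min()) for b in range(-22,24,4) if ((x>b-2)&(x<b+2)).any()];print(np.round(e,1).tolist())
O=np.array([523.5,237.1]);print("TCP local",(tcp-O)@X,(tcp-O)@Y)
E
```

```text
rel TCP: x range [-25.95368571  25.04552116] y min [-44.6598206  -44.09277898]
[[-22.0, -44.1], [-18.0, -44.7], [-14.0, -43.8], [-10.0, -44.3], [-6.0, -43.4], [-2.0, -44.9], [2.0, -43.1], [6.0, -44.5], [10.0, -45.1], [14.0, -44.2], [18.0, -42.4], [22.0, -43.8]]
TCP local -17.573323827592784 8.213908305463361
```

Request:
send_rows(targets=[[0,0,0,0,0,0.8,1],[0,0,0,0,0,0.8,1],[0,0,0,0,0,0.64,1],[0,0,0,0,0,0.4,1],[0,0,0,0,0,0.2,1]])

```text
time_s: 8.12
position: [507.7, 249.0, 73.6]
orientation: [-0.001, 0.79, 0.613, -0.001]
wrist_force: [0.2, -0.5, -1.7]
width: 11.6
grip_force: 40.0
```

Request:
send_rows(targets=[[0,0,0,0,0,0,1],[0,0,0,0,0,0,1],[0,0,0,0,0,0,1]])

```text
time_s: 8.37
position: [509.6, 249.6, 76.3]
orientation: [0.0, 0.79, 0.613, 0.001]
wrist_force: [-0.1, -0.2, -2.7]
width: 11.6
grip_force: 40.0
```

Request:
send_rows(targets=[[0,0,0,0,0.05,0,1],[0,0,0,0,0.05,0,1],[0,0,0,0,0.05,0,1],[0,0,0,0,0.05,0,1],[0,0,0,0,0,0,1]])

```text
time_s: 8.78
position: [514.1, 248.0, 75.5]
orientation: [0.0, 0.79, 0.613, 0.0]
wrist_force: [-0.4, 0.2, -1.8]
width: 11.8
grip_force: 40.0
```

Request:
send_rows(targets=[[0,0,0,0,0.04,0,1],[0,0,0,0,0.04,0,1],[0,0,0,0,0,0,1],[0,0,0,0,0,0,1]])

```text
time_s: 9.12
position: [515.5, 247.6, 75.2]
orientation: [-0.0, 0.79, 0.613, -0.0]
wrist_force: [-0.0, 1.0, -1.7]
width: 11.7
grip_force: 40.0
```

Request:
send_rows(targets=[[0,0,0,0,0.04,0,1],[0,0,0,0,0.04,0,1],[0,0,0,0,0,0,1],[0,0,0,0,0,0,1]])

```text
time_s: 9.45
position: [516.9, 247.2, 75.0]
orientation: [-0.0, 0.79, 0.613, -0.001]
wrist_force: [-3.6, 0.6, -0.0]
width: 11.6
grip_force: 40.0
```

Request:
send_rows(targets=[[0,0,0,0,0.04,0,1],[0,0,0,0,0.04,0,1],[0,0,0,0,0,0,1],[0,0,0,0,0,0,1]])

```text
time_s: 9.78
position: [518.8, 246.4, 75.0]
orientation: [-0.0, 0.79, 0.613, -0.001]
wrist_force: [-5.1, -1.3, 1.1]
width: 11.7
grip_force: 40.0
```

Nose contact came at holder x of about -9.6, against a nominal -10, so the calibration holds. I'll draw on to x of about +2.3.

Request:
send_rows(targets=[[0,0,0,0,0.06,0,1],[0,0,0,0,0.06,0,1],[0,0,0,0,0.06,0,1],[0,0,0,0,0.06,0,1],[0,0,0,0,0,0,1]])

```text
time_s: 10.2
position: [523.5, 244.5, 74.5]
orientation: [-0.001, 0.79, 0.613, -0.002]
wrist_force: [-8.4, -0.7, 2.8]
width: 11.6
grip_force: 40.0
```

Request:
send_rows(targets=[[0,0,0,0,0.06,0,1],[0,0,0,0,0.04,0,1],[0,0,0,0,0.03,0,1],[0,0,0,0,0,0,1],[0,0,0,0,0,0,1]])

```text
time_s: 10.62
position: [525.9, 243.7, 74.2]
orientation: [-0.001, 0.79, 0.613, -0.003]
wrist_force: [-10.2, -2.5, 2.9]
width: 11.6
grip_force: 40.0
```

Request:
send_rows(targets=[[0,0,0,0,0,0,1],[0,0,0,0,0,0,1]])

```text
time_s: 10.78
position: [525.8, 243.7, 74.2]
orientation: [-0.001, 0.79, 0.613, -0.003]
wrist_force: [-9.6, -1.4, 2.2]
width: 11.7
grip_force: 40.0
```

Request:
send_rows(targets=[[0,0,0,0,0.04,0,1],[0,0,0,0,0.04,0,1],[0,0,0,0,0,0,1],[0,0,0,0,0,0,1]])

```text
time_s: 11.12
position: [527.5, 243.2, 74.2]
orientation: [-0.001, 0.79, 0.613, -0.003]
wrist_force: [-10.9, -1.8, 4.0]
width: 11.3
grip_force: 40.0
```

Request:
send_rows(targets=[[0,0,0,0,0,0.05,1],[0,0,0,0,0,0.05,1],[0,0,0,0,0,0,1]])

```text
time_s: 11.37
position: [527.6, 243.6, 71.6]
orientation: [-0.002, 0.79, 0.613, -0.003]
wrist_force: [-10.1, -0.1, 1.6]
width: 11.5
grip_force: 40.0
```

Request:
send_rows(targets=[[0,0,0,0,0,0.04,1],[0,0,0,0,0,0.03,1],[0,0,0,0,0,0,1]])

```text
time_s: 11.62
position: [527.9, 243.7, 70.2]
orientation: [-0.001, 0.79, 0.613, -0.002]
wrist_force: [-9.4, 0.0, 3.0]
width: 11.6
grip_force: 40.0
```

Request:
send_rows(targets=[[0,0,0,0,0,0.03,1],[0,0,0,0,0,0.03,1],[0,0,0,0,0,0,1]])

```text
time_s: 11.87
position: [527.9, 243.9, 68.7]
orientation: [-0.001, 0.79, 0.613, -0.002]
wrist_force: [-9.8, 0.3, 2.3]
width: 11.8
grip_force: 40.0
```

Request:
send_rows(targets=[[0,0,0,0,0,0.03,1],[0,0,0,0,0,0.03,1],[0,0,0,0,0,0,1]])

```text
time_s: 12.12
position: [528.1, 243.9, 67.3]
orientation: [-0.001, 0.79, 0.613, -0.002]
wrist_force: [-9.9, -0.1, 3.2]
width: 11.8
grip_force: 40.0
```

Request:
send_rows(targets=[[0,0,0,0,0,0.02,1],[0,0,0,0,0,0,1],[0,0,0,0,0,0,1]])

```text
time_s: 12.37
position: [528.1, 243.8, 67.3]
orientation: [-0.001, 0.79, 0.613, -0.002]
wrist_force: [-12.1, -1.1, 8.2]
width: 11.8
grip_force: 40.0
```

Request:
send_rows(targets=[[0,0,0,0,0,0.02,1],[0,0,0,0,0,0,1],[0,0,0,0,0,0,1]])

```text
time_s: 12.62
position: [528.0, 243.9, 67.2]
orientation: [-0.001, 0.79, 0.613, -0.002]
wrist_force: [-14.5, -0.6, 10.9]
width: 11.5
grip_force: 40.0
```

On the bed: z has stopped at 67.2 and Fz is rising. I'll ease off a little, then slide towards the end stop.

Request:
send_rows(targets=[[0,0,0,0,0,-0.025,1],[0,0,0,-0.05,0,0,1],[0,0,0,-0.05,0,0,1],[0,0,0,-0.05,0,0,1],[0,0,0,0,0,0,1]])

```text
time_s: 13.03
position: [527.9, 242.3, 67.5]
orientation: [-0.002, 0.79, 0.613, 0.0]
wrist_force: [-7.6, 8.9, 2.0]
width: 11.5
grip_force: 40.0
```

Request:
send_rows(targets=[[0,0,0,-0.03,0,0,1],[0,0,0,-0.03,0,0,1],[0,0,0,0,0,0,1]])

```text
time_s: 13.28
position: [527.6, 240.9, 67.5]
orientation: [-0.002, 0.79, 0.613, 0.0]
wrist_force: [-6.6, 9.5, 0.9]
width: 11.7
grip_force: 40.0
```

Request:
send_rows(targets=[[0,0,0,-0.03,0,0,1],[0,0,0,0,0,0,1],[0,0,0,0,0,0,1]])

```text
time_s: 13.53
position: [527.5, 240.2, 67.5]
orientation: [-0.002, 0.79, 0.613, 0.0]
wrist_force: [-7.5, 9.7, 2.3]
width: 12.2
grip_force: 40.0
```

Request:
send_rows(targets=[[0,0,0,-0.03,0,0,1],[0,0,0,0,0,0,1],[0,0,0,0,0,0,1]])

```text
time_s: 13.78
position: [527.5, 239.7, 67.6]
orientation: [-0.002, 0.79, 0.613, 0.001]
wrist_force: [-6.3, 10.3, 1.0]
width: 11.8
grip_force: 40.0
```

Request:
send_rows(targets=[[0,0,0,-0.03,0,0,1],[0,0,0,-0.03,0,0,1],[0,0,0,0,0,0,1],[0,0,0,0,0,0,1]])

```text
time_s: 14.12
position: [527.5, 239.5, 67.8]
orientation: [-0.002, 0.79, 0.613, 0.002]
wrist_force: [-5.2, 15.4, -0.5]
width: 11.6
grip_force: 40.1
```

Request:
send_rows(targets=[[0,0,0,-0.03,0,0,1],[0,0,0,0,0,0,1],[0,0,0,0,0,0,1]])

```text
time_s: 14.37
position: [527.5, 239.4, 67.9]
orientation: [-0.003, 0.79, 0.613, 0.002]
wrist_force: [-4.0, 19.2, -1.0]
width: 11.4
grip_force: 40.1
```

Request:
send_rows(targets=[[0,0,0,-0.03,0,0,1],[0,0,0,0,0,0,1],[0,0,0,0,0,0,1]])

```text
time_s: 14.62
position: [527.4, 239.3, 68.1]
orientation: [-0.003, 0.79, 0.613, 0.003]
wrist_force: [-5.1, 20.2, -0.7]
width: 11.6
grip_force: 40.1
```

The motion has stalled at holder y of about 3.3 with force rising from 8 to 18 N. It is either the stop or a jam, so I'll look.

```bash
python3 - <<'E'
from h import *
import pickle
c=bot.camera("side");c={k:(np.array(v) if k!="k1" else v) for k,v in c.items()};pickle.dump(c,open("side2.pkl","wb"))
u,v=map(int,proj(c,[520,220,45]))
cv2.imwrite("pics/c2.png",cv2.resize(c["color"][v-35:v+35,u-45:u+45],(792,616))[:600]);print(u-45,v-35)
a=np.radians(-14.34);X=np.array([np.cos(a),np.sin(a)]);Y=np.array([-X[1],X[0]]);O=np.array([523.5,237.1])
def p(x,y,z): return (np.array(proj(c,[*(O+x*X+y*Y),z]))-[u-45,v-35])*8.8
for n,q in {"stop inner top -20":(-20,-45,56),"stop inner top +20":(20,-45,56),"stop outer bottom":( -20,-55,36)}.items(): print(n,p(*q).round())
print("plate end corner by TCP, top",[p(x,3.2-45,44).round() for x in(-25.4,30.6)])
E
```

```text
135 127
stop inner top -20 [364. 354.]
stop inner top +20 [486. 314.]
stop outer bottom [384. 422.]
plate end corner by TCP, top [array([349., 384.]), array([517., 327.])]
```

View pics/c2.png

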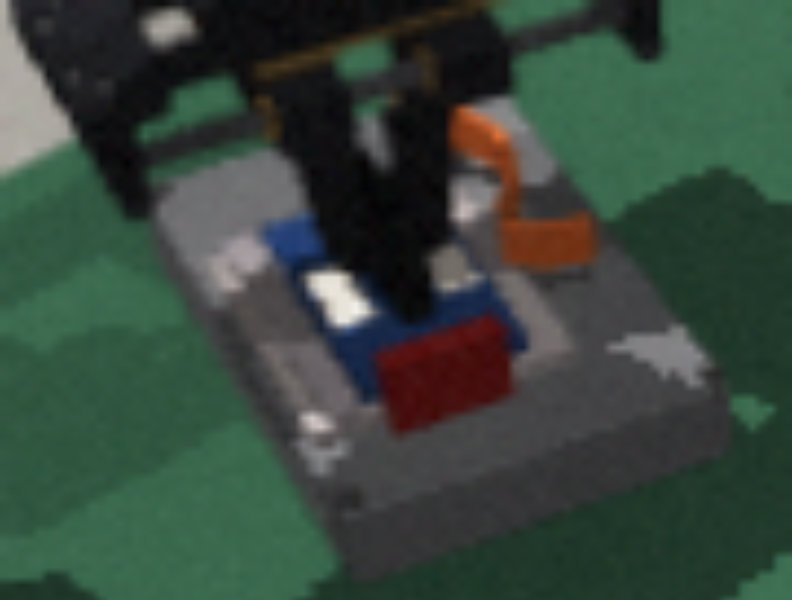

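Picture: the plate lies flat between the arm and the fixed edge. Its end corners are at (365,403) and (527,350), and the top back edge of the stop runs from (378,352) to (503,318). I'll compare their y positions from this one view.

```bash
python3 - <<'E'
from h import *
import pickle
c=pickle.load(open("side2.pkl","rb"))
a=np.radians(-14.34);X=np.array([np.cos(a),np.sin(a)]);Y=np.array([-X[1],X[0]]);O=np.array([523.5,237.1])
for n,(u,v),z in [("stop L",(378,352),56),("stop R",(503,318),56),("plate L bot",(365,403),36),("plate R bot",(527,350),36)]:
    d=onz(c,u/8.8+135,v/8.8+127,z)-O;print(n,(d@X).round(1),(d@Y).round(1))
s=bot.state();d=s["position"][:2]-O;print(d@X,d@Y,s["wrist_force"].round(1),s["wrist_torque"].round(2))
E
```

```text
stop L -16.0 -46.1
stop R 23.9 -49.6
plate L bot -21.9 -43.6
plate R bot 32.2 -44.4
3.3291695159530605 3.10230906036667 [-4.2 21.7 -0.5] [3.53 0.96 0.12]
```

Request:
send_rows(targets=[[0,0,0,-0.03,0,0,1],[0,0,0,0,0,0,1],[0,0,0,0,0,0,1],[0,0,0,0,0,0,1]])

```text
time_s: 15.0
position: [527.4, 239.1, 68.2]
orientation: [-0.003, 0.79, 0.613, 0.003]
wrist_force: [-3.5, 24.3, -1.0]
width: 11.5
grip_force: 40.1
```

```bash
python3 - <<'E'
from h import *
c=bot.camera("top")
u,v=map(int,proj(c,[515,205,45]))
cv2.imwrite("pics/c3.png",cv2.resize(c["color"][v-32:v+32,u-40:u+40],(720,576),interpolation=cv2.INTER_NEAREST));print(u-40,v-32)
s=bot.state();print(s["position"],s["orientation"].round(4),s["wrist_force"].round(1))
E
```

```text
128 172
[527.43232953 239.1401655   68.18391649] [-0.0031  0.7903  0.6128  0.0034] [-3.9 23.2 -0.5]
```

View pics/c3.png

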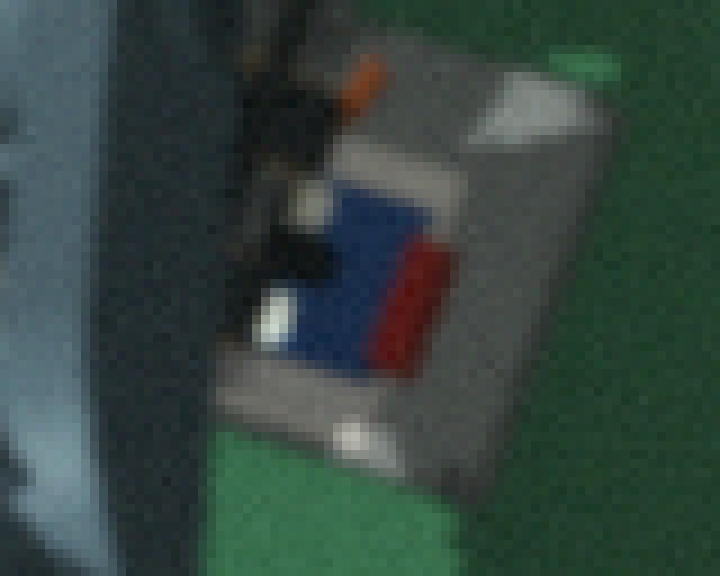

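No gap shows between the blue end at (370,370) and the red stop, so it is home with about 12 N above the rubbing force. Now I'll let the arm close, easing the plate back onto the fixed edge.

Request:
send_rows(targets=[[0,0,0,0,-0.03,0,1],[0,0,0,0,-0.03,0,1],[0,0,0,0,0,0,1],[0,0,0,0,0,0,1]])

```text
time_s: 15.38
position: [527.2, 239.1, 68.4]
orientation: [-0.002, 0.79, 0.613, 0.004]
wrist_force: [0.9, 22.2, -3.7]
width: 11.7
grip_force: 40.1
```

Request:
send_rows(targets=[[0,0,0,0,-0.03,0,1],[0,0,0,0,0,0,1],[0,0,0,0,0,0,1]])

```text
time_s: 15.63
position: [527.2, 239.1, 68.5]
orientation: [-0.002, 0.79, 0.613, 0.005]
wrist_force: [2.6, 21.1, -6.1]
width: 11.5
grip_force: 40.1
```

Request:
send_rows(targets=[[0,0,0,0,-0.02,0,1],[0,0,0,0,0,0,1],[0,0,0,0,0,0,1]])

```text
time_s: 15.88
position: [527.0, 239.0, 68.7]
orientation: [-0.001, 0.79, 0.613, 0.005]
wrist_force: [1.7, 20.9, -5.2]
width: 11.7
grip_force: 40.1
```

Request:
send_rows(targets=[[0,0,0,0.03,0,0.01,1],[0,0,0,0.03,0,0.01,1],[0,0,0,0,0,0,1],[0,0,0,0,0,0,1]])

```text
time_s: 16.22
position: [527.0, 239.3, 68.3]
orientation: [-0.001, 0.79, 0.613, 0.004]
wrist_force: [-0.6, 15.0, -0.5]
width: 11.9
grip_force: 40.0
```

Request:
send_rows(targets=[[0,0,0,0,-0.02,0,1],[0,0,0,0,0,0,1],[0,0,0,0,0,0,1]])

```text
time_s: 16.47
position: [526.9, 239.3, 68.3]
orientation: [-0.001, 0.79, 0.613, 0.004]
wrist_force: [1.6, 14.1, -2.0]
width: 11.6
grip_force: 40.0
```

Request:
send_rows(targets=[[0,0,0,0,0,0,0.8],[0,0,0,0,0,0,0.8],[0,0,0,0,0,0,0.8],[0,0,0,0,0,0,0.8]])

```text
time_s: 16.8
position: [525.6, 235.6, 67.4]
orientation: [0.0, 0.79, 0.613, 0.0]
wrist_force: [0.1, 0.2, -0.0]
width: 17.5
grip_force: 0.0
```

```bash
python3 - <<'E'
from h import *
s=bot.state();print(s["position"],s["orientation"].round(4),s["wrist_force"].round(1),s["width"])
E
```

```text
[525.62059397 235.59291889  67.36627739] [5.000e-04 7.903e-01 6.127e-01 5.000e-04] [ 0.1  0.2 -0. ] 17.46205212586081
```

Request:
send_rows(targets=[[0,0,0,0,0,-0.2,0.8],[0,0,0,0,0,-0.3,0.8],[0,0,0,0,0,-0.4,0.8],[0,0,0,0,0,-0.8,0.8],[0,0,0,0,0,-1,0.8]])

```text
time_s: 17.22
position: [524.0, 235.5, 134.8]
orientation: [-0.0, 0.79, 0.613, -0.001]
wrist_force: [0.9, 0.2, 0.0]
width: 17.9
grip_force: 0.0
```

Request:
send_rows(targets=[[0,0,0,0,0,-1,0.8],[0,0,0,0,0,-1,0.8],[0,0,0,-1,0,-0.5,0.8],[0,0,0,-1,0,0,0.8],[0,0,0,-1,0,0,0.8]])

```text
time_s: 17.63
position: [507.0, 162.8, 199.9]
orientation: [0.001, 0.79, 0.613, 0.002]
wrist_force: [-0.2, 0.2, 0.4]
width: 17.4
grip_force: 0.0
```

Request:
send_rows(targets=[[0,0,0,-1,0,0,0.8],[0,0,0,-1,0,0,0.8],[0,0,0,-1,0,0,0.8],[0,0,0,-1,0,0,0.8],[0,0,0,-1,0,0,0.8]])

```text
time_s: 18.05
position: [475.0, 41.0, 198.4]
orientation: [0.001, 0.79, 0.613, 0.001]
wrist_force: [-0.7, -0.5, -0.1]
width: 18.1
grip_force: 0.0
```

Request:
send_rows(targets=[[0,0,0,-1,0,0,0.8],[0,0,0,-1,0,0,0.8],[0,0,0,0,0,0,0.8],[0,0,0,0,0,0,0.8]])

```text
time_s: 18.38
position: [462.9, -7.2, 198.2]
orientation: [0.001, 0.791, 0.612, 0.001]
wrist_force: [-0.4, 0.5, -0.0]
width: 18.0
grip_force: 0.0
```

```bash
python3 - <<'E'
from h import *
ims=[]
for n in("top","side"):
    c=bot.camera(n);u,v=map(int,proj(c,[530,240,40]))
    ims.append(cv2.resize(c["color"][v-45:v+45,u-40:u+40],(400,450),interpolation=cv2.INTER_CUBIC));print(n,u-40,v-45)
cv2.imwrite("pics/c4.png",np.hstack(ims))
E
```

```text
top 116 153
side 139 113
```

View pics/c4.png

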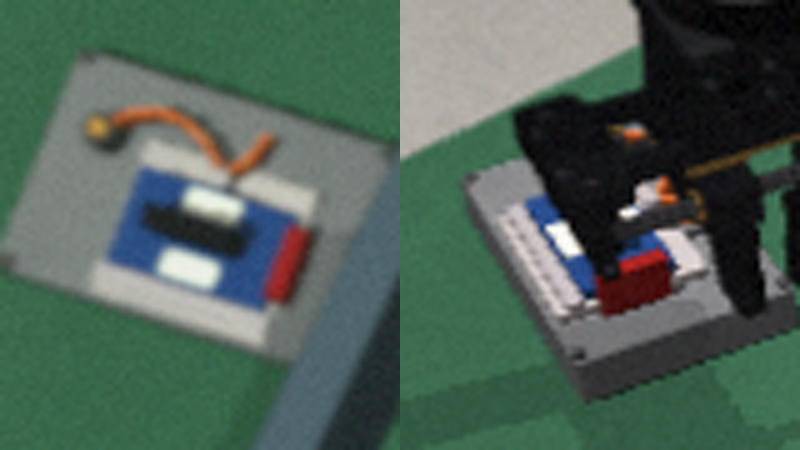

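Picture: the plate lies flat and parallel in the holder, with its end on the red stop at (290,265), the nose on its long side at (230,175) and the far side along the fixed edge. One numeric check before signing off.

```bash
python3 - <<'E'
from h import *
c=bot.camera("top");im=c["color"];hsv=cv2.cvtColor(im,cv2.COLOR_BGR2HSV)
m=cv2.inRange(hsv,(105,110,40),(128,255,255));m[:180]=0;m[225:]=0;m[:,:130]=0;m[:,185:]=0
v,u=np.nonzero(m);P=np.array([onz(c,*p,44) for p in zip(u,v)],np.float32)
print(cv2.minAreaRect(P))
a=np.radians(-14.3);X=np.array([np.cos(a),np.sin(a)]);Y=np.array([-X[1],X[0]]);O=np.array([523.5,237.1])
x=(P-O)@X;y=(P-O)@Y
print("x",x.min(),x.max(),"y",y.min(),y.max())
# brightness profile across the fixed edge (x=-46..-20) along several y, z=41
for y0 in (-30,0,30):
    print(y0,[int(hsv[int(round(q[1])),int(round(q[0])),1]) for xx in range(-46,-18,2) for q in [proj(c,[*(O+xx*X+y0*Y),41])]])
E
```

```text
((525.3592529296875, 240.3803253173828), (85.57479095458984, 51.84815216064453), 75.42030334472656)
x -25.139887774191433 27.041917141816064 y -39.022439152087905 46.33986567325417
-30 [13, 15, 16, 13, 13, 11, 8, 8, 7, 34, 115, 115, 169, 180]
0 [10, 14, 14, 14, 12, 11, 11, 5, 3, 3, 33, 16, 16, 13]
30 [13, 9, 11, 14, 14, 14, 7, 7, 8, 34, 34, 118, 167, 168]
```

```bash
python3 -c "
from bench import bot
print(bot.sign_off())"
```

```text
the job is handed in; nothing more can be done
None
```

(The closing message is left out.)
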